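Lock the strainer lid on the crate-washing pump and hold it down

TASK

The strainer of the crate-washing pump has been cleaned; refit its orange bayonet lid. Pick the lid up by its bar handle, set it in the pot with the bar pointing at the two yellow tabs, push it down against the spring until it is flush on the rim, turn it a quarter turn clockwise (seen from above) to the stop so that the bar points at the green tabs, and finish there with the lid still in your grip and pressed flush, because the pump is about to be primed. Leave the tub, the nut and the spray bottle where they are.

Things in the scene. Friction and masses are not known exactly. Their poses are not given: they have to be found in the camera images.
- pot_mouth (a point): Centre of the open mouth of the pump's black strainer pot, level with its grey rim (100 mm across), 150 mm above the bench; z up. The lip inside the rim is 6 mm thick with a 66 mm bore and two notches 17 mm wide at +x and -x (yellow tabs outside), open out to radius 42 mm. Green tabs at +y and -y: where the lid's bar points when locked. Stops inside allow only the clockwise quarter turn.
- pump: The whole pump, fixed to the bench. Origin on the bench under the centre of the pot, axes as pot_mouth. The blue motor lies along +y, up to 350 mm out; its black terminal box, 170 to 260 mm out, is the highest part, 25 mm above the rim; the rest stays below the rim. Suction stub at -y, discharge stub towards +x beside the motor.
- lid_handle (a point): Grip point in the bar handle of the loose orange lid, on the lid's axis. Bar 64 mm long (x), 12 mm thick (y); z up. The point is 12 mm below the bar's top, 22 mm above the top of the lid's flange (92 mm across, 8 mm thick) and 50 mm above the bench as the lid stands. Half a turn makes no difference. About 0.22 kg. With the lid flush on the rim this point is 30 mm above pot_mouth.
- lid_plug (a point): Centre of the underside of the same lid, on which it stands; axes as lid_handle. The plug is 61 mm across and reaches 20 mm below the flange. Two lugs in line with the bar (+x, -x), 12 mm wide, 6 mm high, reach radius 40 mm; they turn under the lip only while the flange is within 2.5 mm of the rim. Released when locked, the lid rises about 5 mm on its spring and stays locked.
- basket (a joint): How far the steel strainer basket in the pot is pushed down on its spring, in m: 0 when free (its top ring 6 mm below the rim), about 0.014 with the lid flush, end of travel 0.018. The spring pushes back with 3 N at first and about 13 N with the lid flush. The plug meets the ring just as the lugs enter the notches.
- tub_center (a point): Middle of a loose white grease tub with a blue cap, 68 mm across, 44 mm high, a bystander.
- nut_center (a point): Middle of a loose blue union nut (ring), 58 mm across, 22 mm high, a bystander lying flat.
- bottle_center (a point): Point on the axis of a loose spray bottle, 100 mm above the bench; 72 mm across, 194 mm high, a bystander.

How it is judged:
By the outcome, as a careful person would: the job done as asked, in the order asked, and still so for the second after the job is handed in, while the arm keeps its last pose, push and grip.
It also fails if it takes over 48 s, if anything falls off the work surface, if the arm or the gripper's body presses on something with over 40 N, if the wrist force passes 120 N, or if a joint passes its speed limit or range.

ROBOT

A 6-joint arm with a two-finger parallel gripper is mounted at the origin on the work surface. World frame = base frame: x ahead of the robot, y to its left, z up, the work surface at z = 0. Lengths are in m, angles in rad, forces in N, time in s.
With the tool pointing down it reaches from about 0.3 to 0.875 m from the base axis. Payload 6.4 kg.
Tool frame: the origin (TCP) lies between the finger pads; the fingertips stand 25 mm ahead of it and the grasp point (between the pads) lies 6 mm ahead of it; z points along the fingers, y is the line along which they close (so a half turn about z gives the same grasp; the last joint's range is limited). The gripper opens to 85 mm and grips with 20 to 120 N. Pads are 22 mm wide; open, the fingers measure 114 mm over their backs; the gripper's body (76 mm by 85 mm) begins 54 mm behind the grasp point. The pads swing forward as they close: fully open they stand 13 mm farther back than shut.
Start: joints at [1.069, 0.181, 1.607, -0, 1.354, -0.206], TCP at [0.168, 0.55, 0.256] pointing down, gripper open.
Joint ranges: [-2.99, 2.99], [-0.89, 2.07], [0.3, 2.58], [-1.14, 4.28], [0, 2.63], [-3.12, 3.12]. Speed limits (rad/s): [2.57, 2.57, 3.01, 3.14, 3.14, 3.14].

INTERFACE

Orientations are given as a unit quaternion [w, x, y, z].
In Python, from bench import ctrl gives the robot as it stands.
- The arm moves only by the tool servo_tool, never from a script. Its argument "series" is text: rows parted by semicolons, each of 7 numbers parted by spaces: the gripper command: -1 is fully open, 1 is shut, values between are in proportion, then the shift along the tool's x, y, z in m, then the turn, a rotation vector about the tool's x, y, z in degrees. A call has 1 to 12 rows; each row is the pose to reach, as a shift and turn from the pose commanded when the call began, along the tool's axes at that moment; what a row does not reach only later rows make up. A row lasts 1/12 s, in which the tool goes at most 41.7 mm and 7.16 degrees, less where a joint would pass 70% of its speed; a pose out of reach is approached as far as the arm can. A call with a gripper value outside its range is refused whole. The fingers move at their own pace and stop on an object; the grip force is fixed at half the most. Time passes only in rows, so rows that repeat a pose let the fingers close. It gives the time, the measured TCP pose, the force, the opening and the grip force at its end, in the units of the state.
- ctrl.get_obs(): the state, without advancing time (a new reading comes with each control period).
- ctrl.camera(name): name is "scene" or "top"; returns a dict with "img" (384x512x3 uint8, red, green, blue), "z_map" (384x512 float32, m along the optical axis (not along the pixel's ray), 0 where there is no reading), "fovy" (degrees; the focal length in pixels is half the picture's height over the tangent of half this angle, whatever the lens; pixels are square), "cx", "cy" (the principal point, pixels), "extrinsics" (4x4, takes a point from camera to world coordinates). Camera axes: x right, y down, z forward; pixel columns grow to the right and rows downward; lengths in m; the calibration is good to about 2 mm. A picture is of the moment at which its call begins.
- ctrl.hand_in(): hands the job in; it is judged then, once.
The state is a dict: "time_s": time; "q": joint angles; "dq": joint speeds; "joint_efforts": joint torques, N m; "eef_pos": TCP position; "eef_rot": TCP orientation; "wrist_force": force on the tool from outside, world axes, zero at the start; "torque": the same for the moment, N m; "opening": opening from 0.0 (shut) to 1.0 (fully open); "grasp_force": force on a finger pad.
Only numpy, scipy, OpenCV 4.12 (cv2) and the standard library are available. Lean on these libraries where they do the work, as an engineer would, in place of code of your own. Each camera call takes 0.05 s, during which the arm holds its last target. There are 200 camera calls.

## Working session

There is one attempt and no reset: what is moved stays moved. The work goes in short steps, Python scripts to look and compute and a tool call to move; the robot and the scene stay as the last step left them, time stands still between calls to the robot, and variables do not carry over. Pictures are saved under pics/ and viewed, at most 10 in all, crops included, and the job is handed in when it is done.

Besides the shell and the picture viewer there is one more tool, called after "Call:" as name(argument=value, ...) on one line, values as JSON. servo_tool: Moves the arm, as the interface text tells. Its arguments: {"type":"object","properties":{"series":{"type":"string"}},"required":["series"]}

```bash
ls; mkdir -p pics; cat > h.py <<'E'
import numpy as np,cv2
from bench import ctrl
def cam(n):
    c=ctrl.camera(n); H,W=c["img"].shape[:2]
    f=H/2/np.tan(np.radians(c["fovy"])/2)
    c["f"]=f
    v,u=np.mgrid[:H,:W]; z=c["z_map"]
    P=np.stack([(u-c["cx"])/f*z,(v-c["cy"])/f*z,z],-1)
    E=np.array(c["extrinsics"]); c["P"]=P@E[:3,:3].T+E[:3,3]; c["E"]=E
    return c
def ray(c,u,v,z):
    d=c["E"][:3,:3]@np.array([(u-c["cx"])/c["f"],(v-c["cy"])/c["f"],1.]); o=c["E"][:3,3]
    return o+d*(z-o[2])/d[2]
E
python3 - <<'E'
from h import *
ims=[]
for n in("scene","top"):
    c=cam(n); np.savez(f"{n}.npz",**{k:c[k] for k in("img","P","E","f","cx","cy")})
    ims.append(c["img"][:,:,::-1]); print(n,c["fovy"],c["cx"],c["cy"],c["E"].round(3).tolist())
cv2.imwrite("pics/top1.png",cv2.resize(ims[1],(800,600)));cv2.imwrite("pics/scene1.png",cv2.resize(ims[0],(800,600)))
o=ctrl.get_obs();print(o)
E
```

```text
pics
scene 57.548080980136525 254.15968268295427 192.10493029100314 [[0.128, 0.709, -0.693, 1.209], [0.992, -0.101, 0.08, -0.156], [-0.013, -0.698, -0.716, 0.742], [0.0, 0.0, 0.0, 1.0]]
top 49.321034183781066 254.1970647799525 195.01094532391272 [[-0.024, -0.993, 0.115, 0.487], [-1.0, 0.023, -0.013, -0.074], [0.01, -0.115, -0.993, 1.254], [0.0, 0.0, 0.0, 1.0]]
{'time_s': 0.1, 'q': array([ 1.06871096e+00,  1.81514313e-01,  1.60791058e+00,  1.05436237e-05,
        1.35379451e+00, -2.06284503e-01]), 'dq': array([-0.00126668, -0.00098298, -0.00299077,  0.0010212 , -0.002606  ,
        0.00064141]), 'joint_efforts': array([ 1.61958211e-03, -4.45873654e+01, -3.52242959e+01, -9.94784773e-05,
        4.05654166e-03, -2.42152095e-05]), 'eef_pos': array([0.16736192, 0.54962446, 0.25544622]), 'eef_rot': array([-2.86925858e-04,  1.47362890e-01,  9.89082159e-01, -7.61099136e-04]), 'wrist_force': array([ 0.37066481, -0.58356794, -0.67936819]), 'torque': array([ 0.03682282, -0.01413372, -0.01703615]), 'grasp_force': 0.0, 'opening': 1.0000545982892337}
```

View pics/top1.png

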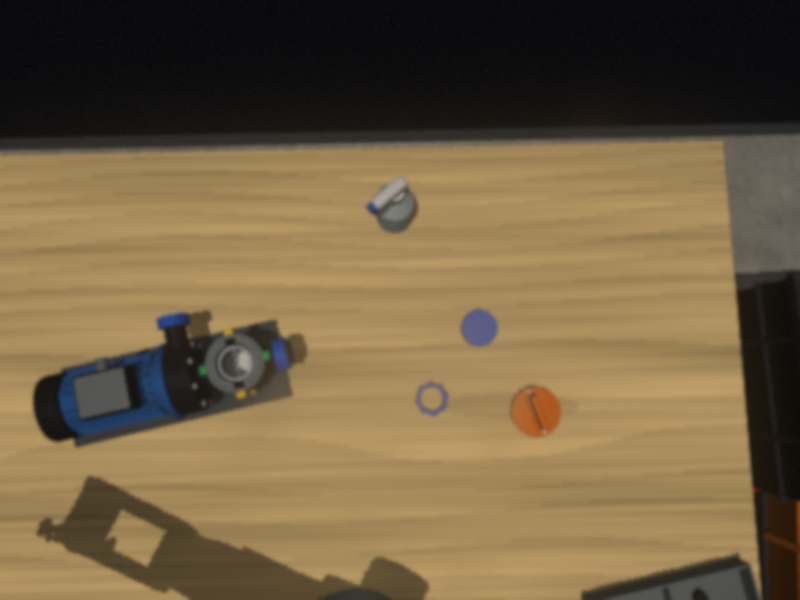

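View pics/scene1.png

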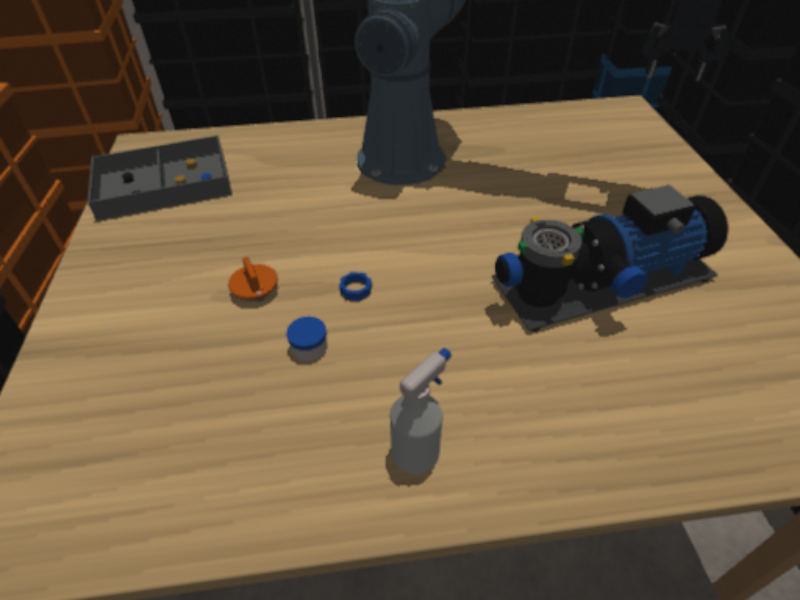

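The top view shows the pot at about (235,362), the lid at (536,411) with its bar running from (530,393) to (543,432), and yellow tabs at (228,331) and (241,394). The tub is at (479,327), the nut at (431,398) and the bottle at (395,207). Next I'll measure these.

```bash
cat > m.py <<'E'
from h import *
for n in("top","scene"):
    c=dict(np.load(n+".npz")); im=c["img"];P=c["P"]
    hsv=cv2.cvtColor(im,cv2.COLOR_RGB2HSV); h,s,v=cv2.split(hsv)
    X,Y,Z=P[...,0],P[...,1],P[...,2]
    reg=(X>.25)&(X<.75)&(Y>-.6)&(Y<.6)
    def blob(m):
        k,l,st,ce=cv2.connectedComponentsWithStats(m.astype(np.uint8)); return [(l==i) for i in range(1,k) if st[i,4]>=5]
    o=(h<11)&(s>190)&(v>60)&reg
    b=max(blob(o),key=lambda m:m.sum())
    print(n,"lid n",b.sum(),"z pct",np.percentile(Z[b],[5,25,50,75,95]).round(4))
    vs,us=np.nonzero(b)
    (u,vv),(a,bb),t=cv2.fitEllipse(max(cv2.findContours(b.astype(np.uint8),0,1)[0],key=len))
    print(" ellipse",u,vv,a,bb,"at z=.028",ray(c,u,vv,.028).round(4))
    bar=b&(Z>.045); p=P[bar]; print(" bar n",bar.sum(), p.mean(0).round(4),p[:,2].max())
    r=cv2.minAreaRect(p[:,:2].astype(np.float32)*1000); print(" bar rect mm",r)
    w,V=np.linalg.eigh(np.cov(p[:,:2].T)); print(" pca yaw",np.degrees(np.arctan2(V[1,1],V[0,1])))
    for name,m in(("yel",(h>18)&(h<34)&(s>190)&(v>90)&(Z>.1)),("grn",(h>45)&(h<85)&(s>120)&(v>50)&(Z>.1))):
        for q in blob(m&reg): print(" ",name,q.sum(),np.argwhere(q).mean(0)[::-1].round(1),P[q].mean(0).round(4))
    # rim: level 0.150 points, unsaturated
    m=(abs(Z-.15)<.006)&reg&(s<70)&(Y>.2)
    q=max(blob(m),key=lambda m:m.sum()); pts=P[q][:,:2]
    (x,y),R=cv2.minEnclosingCircle(pts.astype(np.float32)); print(" rim n",q.sum(),"circ",x,y,R,"z",np.median(Z[q]),"box",pts.min(0),pts.max(0))
    (u,vv),ax,t=cv2.fitEllipse(max(cv2.findContours(q.astype(np.uint8),0,1)[0],key=len)); print(" rim ellipse",u,vv,ax,ray(c,u,vv,.15).round(4))
E
python3 m.py
```

```text
Traceback (most recent call last):
  File "m.py", line 10, in <module>
    b=max(blob(o),key=lambda m:m.sum())
ValueError: max() iterable argument is empty
```

```bash
python3 - <<'E'
from h import *
c=dict(np.load("top.npz"));hsv=cv2.cvtColor(c["img"],cv2.COLOR_RGB2HSV)
for u,v in((343,270),(350,263),(146,212),(154,252),(129,237),(170,227),(136,230),(163,240)): print(u,v,hsv[v,u],c["P"][v,u].round(3))
E
sed -i 's/(h<11)&(s>190)&(v>60)/(h<14)\&(s>175)\&(v>60)/' m.py; python3 m.py
```

```text
343 270 [ 12 194 146] [ 0.404 -0.341  0.031]
350 263 [ 12 208 173] [ 0.423 -0.362  0.031]
146 212 [ 23 204 176] [0.576 0.199 0.148]
154 252 [ 22 199 178] [ 0.487 -0.074  1.254]
129 237 [ 65 152 121] [0.511 0.241 0.156]
170 227 [ 61 126 123] [0.535 0.135 0.148]
136 230 [38 12 85] [0.529 0.225 0.148]
163 240 [26 22 92] [0.501 0.154 0.148]
top lid n 635 z pct [0.0242 0.0264 0.0284 0.0314 0.0622]
 ellipse 343.6239929199219 263.7962951660156 26.408784866333008 29.38775634765625 at z=.028 [ 0.4215 -0.3444  0.028 ]
 bar n 112 [ 0.4248 -0.3298  0.1131] 1.2539262455541917
 bar rect mm ((462.97174072265625, -222.76968383789062), (296.85302734375, 48.66534423828125), 71.53207397460938)
 pca yaw 74.06707019323069
  yel 6 [145.8 211.7] [0.5769 0.1992 0.1478]
  yel 5 [153.8 252.4] [0.4729 0.1275 0.3692]
  grn 20 [128.6 236.6] [0.5127 0.2464 0.1389]
 rim n 247 circ 0.5210939645767212 0.20501813292503357 0.04495900124311447 z 0.1494167496619847 box [0.47644798 0.20007324] [0.56573998 0.23575362]
 rim ellipse 141.15162658691406 233.01565551757812 (17.693620681762695, 30.424434661865234) [0.5209 0.2106 0.15  ]
scene lid n 534 z pct [0.0243 0.026  0.0273 0.0288 0.0606]
 ellipse 161.08999633789062 179.02981567382812 23.30561065673828 29.378307342529297 at z=.028 [ 0.4254 -0.3442  0.028 ]
 bar n 76 [ 0.4334 -0.3404  0.0583] 0.06341279085705087
 bar rect mm ((427.0063171386719, -342.1841735839844), (63.747615814208984, 11.946426391601562), 20.092317581176758)
 pca yaw -160.29692430270208
  yel 5 [341.8 139.8] [0.4697 0.1745 0.149 ]
  yel 16 [363.5 164.5] [0.5767 0.1983 0.1486]
  grn 15 [370.7 147.1] [0.5076 0.2436 0.1455]
  grn 26 [334.2 157.4] [0.5366 0.1337 0.1466]
 rim n 174 circ 0.5233280062675476 0.2085675150156021 0.045824721455574036 z 0.14880653694383028 box [0.47763492 0.20040571] [0.56902111 0.24008073]
 rim ellipse 362.2586364746094 151.29959106445312 (13.370410919189453, 24.042024612426758) [0.5269 0.2123 0.15  ]
```

```bash
sed -i 's/&(Y<.6)/\&(Y<.6)\&(Z<.22)\&(Z>-.01)/; s/(s<70)&(Y>.2)/(s<70)\&(Y>.1)\&(np.hypot(X-.522,Y-.188)<.06)/' m.py
cat >> m.py <<'E'
    # boundary rays fit
    C=max(cv2.findContours(q.astype(np.uint8),0,1)[0],key=len)[:,0]; W=np.array([ray(c,u,v,.15)[:2] for u,v in C])
    from scipy.optimize import least_squares
    f=least_squares(lambda p:np.hypot(*(W-p[:2]).T)-p[2],[.522,.188,.05],loss="soft_l1",f_scale=.002).x; print(" rim fit",f.round(4))
    m=(np.hypot(X-.522,Y-.188)<.03)&(Z>.08)&(Z<.148); print(" basket z",np.percentile(Z[m],[5,50,95]))
    bm=(h>100)&(h<130)&(s>90)&(Y<.08)&(Y>-.4)&(X>.3)&(X<.8)
    for q in blob(bm): print("  blue",q.sum(),P[q].mean(0).round(3),P[q][:,2].max())
    m=(Z>.1)&(Z<.3)&(X>.5)&(Y<.08)&(Y>-.3); print(" bottle",P[m].mean(0))
    pr=np.c_[X[abs(Z-.031)<0]] 
E
python3 m.py
```

```text
top lid n 630 z pct [0.0242 0.0264 0.0284 0.0313 0.0619]
 ellipse 343.6239929199219 263.7962951660156 26.408784866333008 29.38775634765625 at z=.028 [ 0.4215 -0.3444  0.028 ]
 bar n 107 [ 0.4219 -0.3418  0.0597] 0.06688981220680068
 bar rect mm ((422.2424621582031, -342.66943359375), (61.41989517211914, 13.155158996582031), 18.492610931396484)
 pca yaw -160.2226674539581
  yel 6 [145.8 211.7] [0.5769 0.1992 0.1478]
  grn 20 [128.6 236.6] [0.5127 0.2464 0.1389]
 rim n 588 circ 0.5218230485916138 0.18681158125400543 0.05004575848579407 z 0.14920227204361192 box [0.47365424 0.13763762] [0.57053415 0.23575362]
 rim ellipse 149.8594970703125 232.5287628173828 (33.7225227355957, 34.361534118652344) [0.5216 0.1878 0.15  ]
 rim fit [0.5213 0.1899 0.0436]
 basket z [0.08800924 0.13951329 0.14545031]
  blue 16 [ 0.774 -0.049  0.19 ] 0.19237046537082225
 bottle [ 0.79347281 -0.08559113  0.15456116]
scene lid n 534 z pct [0.0243 0.026  0.0273 0.0288 0.0606]
 ellipse 161.08999633789062 179.02981567382812 23.30561065673828 29.378307342529297 at z=.028 [ 0.4254 -0.3442  0.028 ]
 bar n 76 [ 0.4334 -
[... 254 characters left out ...]
767 0.1983 0.1486]
  grn 15 [370.7 147.1] [0.5076 0.2436 0.1455]
  grn 26 [334.2 157.4] [0.5366 0.1337 0.1466]
 rim n 428 circ 0.5230436325073242 0.1878126859664917 0.052471451461315155 z 0.14872201846011457 box [0.47324388 0.13911344] [0.57416877 0.24008073]
 rim ellipse 353.0821838378906 152.7578125 (21.86393928527832, 34.91579055786133) [0.5293 0.1865 0.15  ]
 rim fit [0.5268 0.1874 0.0454]
 basket z [0.10853074 0.13106038 0.14370475]
  blue 222 [ 0.456 -0.151  0.016] 0.0248193839193398
  blue 419 [ 0.586 -0.242  0.042] 0.047516176086536244
  blue 31 [ 0.777 -0.047  0.19 ] 0.19176040929147986
  blue 7 [ 0.789 -0.057  0.148] 0.15608255421815487
 bottle [ 0.81656082 -0.08465488  0.14873843]
```

```bash
cat > go.py <<'E'
import sys; from h import *
from scipy.spatial.transform import Rotation as R
o=ctrl.get_obs(); w,x,y,z=o["eef_rot"]; Rt=R.from_quat([x,y,z,w]); M=Rt.as_matrix()
print("t",round(o["time_s"],2),"pos",o["eef_pos"].round(4),"yaw",np.degrees(np.arctan2(M[1,0],M[0,0])).round(2),"F",o["wrist_force"].round(1),"T",o["torque"].round(2),"op",round(o["opening"],3),"g",round(o["grasp_force"],1),"q6",o["q"][5].round(2))
for a in sys.argv[1:]:
    X,Y,Z,yaw=map(float,a.split(",")); c,s=np.cos(np.radians(yaw)),np.sin(np.radians(yaw))
    G=np.array([[c,s,0],[s,-c,0],[0,0,-1.]])
    print(a,"shift mm",(M.T@(np.array([X,Y,Z])-o["eef_pos"])*1000).round(1),"rot deg",np.degrees((Rt.inv()*R.from_matrix(G)).as_rotvec()).round(2))
E
python3 go.py .44,.1,.256,199.7 .4225,-.343,.256,199.7
```

```text
t 0.1 pos [0.1674 0.5496 0.2554] yaw 163.05 F [ 0.4 -0.6 -0.7] T [ 0.04 -0.01 -0.02] op 1.0 g 0.0 q6 -0.21
.44,.1,.256,199.7 shift mm [-3.919e+02 -3.506e+02 -1.000e-01] rot deg [ -0.08  -0.05 -36.65]
.4225,-.343,.256,199.7 shift mm [-5.043e+02 -7.795e+02  5.000e-01] rot deg [ -0.08  -0.05 -36.65]
```

Call:
servo_tool(series="-1 -.392 -.351 0 0 0 -37;-1 -.392 -.351 0 0 0 -37;-1 -.392 -.351 0 0 0 -37;-1 -.392 -.351 0 0 0 -37;-1 -.392 -.351 0 0 0 -37;-1 -.392 -.351 0 0 0 -37;-1 -.392 -.351 0 0 0 -37;-1 -.392 -.351 0 0 0 -37;-1 -.392 -.351 0 0 0 -37;-1 -.392 -.351 0 0 0 -37;-1 -.392 -.351 0 0 0 -37;-1 -.392 -.351 0 0 0 -37")

```text
time_s: 1.1
eef_pos: [0.4171, 0.1371, 0.2563]
eef_rot: [0.0, -0.174, 0.985, 0.0]
wrist_force: [0.8, 0.2, 0.4]
opening: 0.999
grasp_force: 0.0
```

```bash
python3 go.py .42,-.343,.16,199.7
```

```text
t 1.1 pos [0.4171 0.1371 0.2563] yaw -159.95 F [0.8 0.2 0.4] T [-0.04 -0.02 -0.06] op 0.999 g 0.0 q6 -1.87
.42,-.343,.16,199.7 shift mm [ 161.9 -452.    96.2] rot deg [0.   0.01 0.35]
```

Call:
servo_tool(series="-1 .162 -.452 .09 0 0 0;-1 .162 -.452 .09 0 0 0;-1 .162 -.452 .09 0 0 0;-1 .162 -.452 .09 0 0 0;-1 .162 -.452 .09 0 0 0;-1 .162 -.452 .09 0 0 0;-1 .162 -.452 .09 0 0 0;-1 .162 -.452 .09 0 0 0;-1 .162 -.452 .09 0 0 0;-1 .162 -.452 .09 0 0 0;-1 .162 -.452 .09 0 0 0;-1 .162 -.452 .09 0 0 0")

```text
time_s: 2.1
eef_pos: [0.4186, -0.3442, 0.1653]
eef_rot: [-0.0, -0.173, 0.985, -0.0]
wrist_force: [-0.1, 0.6, 0.1]
opening: 1.004
grasp_force: 0.0
```

```bash
python3 go.py .424,-.343,.057,199.8; python3 - <<'E'
from h import *
for n in("scene","top"):
    c=cam(n); np.savez(f"{n}.npz",**{k:c[k] for k in("img","P","E","f","cx","cy")})
a=np.load("scene.npz")["img"][120:220,100:233,::-1];b=np.load("top.npz")["img"][200:300,280:413,::-1]
cv2.imwrite("pics/p2.png",cv2.resize(np.vstack([a,b]),None,fx=3,fy=3))
E
python3 m.py | grep -E "bar|lid|rim|yel|grn|fit"
```

```text
t 2.1 pos [ 0.4186 -0.3442  0.1653] yaw -160.04 F [-0.1  0.6  0.1] T [ 0.03 -0.01 -0.  ] op 1.004 g 0.0 q6 -2.83
.424,-.343,.057,199.8 shift mm [ -5.5  -0.7 108.3] rot deg [ 0.   -0.03  0.16]
top lid n 183 z pct [0.0239 0.0262 0.0282 0.0318 0.0619]
 bar n 37 [ 0.4214 -0.3419  0.0636] 0.21436949720967857
 bar rect mm ((420.2103271484375, -336.4089660644531), (23.38935661315918, 27.343748092651367), 30.73452377319336)
  yel 6 [145.8 211.7] [0.5769 0.199  0.1487]
  yel 5 [153.8 252.4] [0.4697 0.1772 0.1506]
  grn 19 [128.7 236.4] [0.5131 0.2459 0.1402]
 rim n 598 circ 0.5216824412345886 0.1874093860387802 0.05018128082156181 z 0.1492020177106812 box [0.47358405 0.13732814] [0.5703619  0.23562149]
 rim ellipse 149.85232543945312 232.31558227539062 (32.97454071044922, 34.97645950317383) [0.5222 0.1878 0.15  ]
 rim fit [0.5222 0.1902 0.0433]
scene lid n 519 z pct [0.0248 0.0261 0.0272 0.0291 0.0605]
 bar n 76 [ 0.4331 -0.3404  0.0581] 0.06264796958577556
 bar rect mm ((426.91619873046875, -341.92681884765625), (61.44432830810547, 11.957171440124512), 19.057157516479492)
  yel 5 [341.8 139.8] [0.4711 0.1739 0.1501]
  yel 16 [363.5 164.5] [0.577  0.1982 0.1488]
  grn 17 [370.6 147.1] [0.5064 0.2441 0.1443]
  grn 29 [334.2 157.7] [0.5361 0.1339 0.1452]
 rim n 433 circ 0.5247491002082825 0.18860436975955963 0.0513826347887516 z 0.14856725066853926 box [0.47522433 0.13833172] [0.5737266  0.23970315]
 rim ellipse 352.76483154296875 152.66583251953125 (21.757022857666016, 35.03721618652344) [0.5288 0.1858 0.15  ]
 rim fit [0.526  0.1863 0.0453]
```

View pics/p2.png

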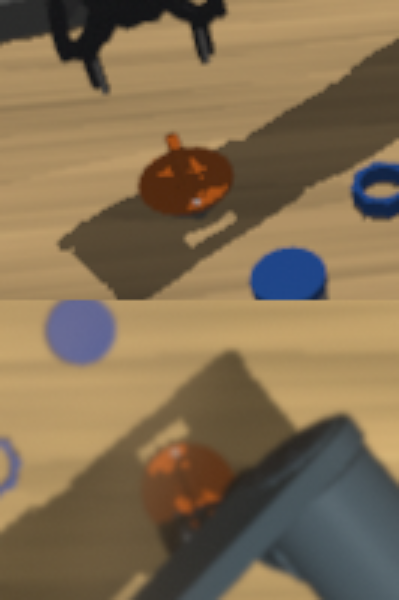

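The crop shows the open fingers straddling the lid's bar, with the nut and tub clear. I'm descending and gripping.

Call:
servo_tool(series="-1 -.0055 -.0005 .04 0 0 .16;-1 -.0055 -.0005 .07 0 0 .16;-1 -.0055 -.0005 .09 0 0 .16;-1 -.0055 -.0005 .1 0 0 .16;-1 -.0055 -.0005 .1055 0 0 .16;-1 -.0055 -.0005 .1085 0 0 .16;-1 -.0055 -.0005 .1085 0 0 .16;0.4 -.0055 -.0005 .1085 0 0 .16;0.7 -.0055 -.0005 .1085 0 0 .16;1 -.0055 -.0005 .1085 0 0 .16;1 -.0055 -.0005 .1085 0 0 .16;1 -.0055 -.0005 .1085 0 0 .16")

```text
time_s: 3.2
eef_pos: [0.425, -0.3399, 0.0583]
eef_rot: [0.0, -0.173, 0.985, -0.0]
wrist_force: [-0.4, -0.5, -0.7]
opening: 0.297
grasp_force: 0.0
```

Call:
servo_tool(series="1 0 0 0 0 0 0;1 0 0 0 0 0 0;1 0 0 0 0 0 0;1 0 0 0 0 0 0")

```text
time_s: 3.53
eef_pos: [0.4251, -0.3398, 0.0581]
eef_rot: [0.0, -0.173, 0.985, -0.0]
wrist_force: [1.2, 0.1, 2.9]
opening: 0.126
grasp_force: 60.4
```

```bash
python3 go.py
```

```text
t 3.53 pos [ 0.4251 -0.3398  0.0581] yaw -160.11 F [1.2 0.1 2.9] T [0.13 0.06 0.  ] op 0.126 g 60.4 q6 -2.81
```

Call:
servo_tool(series="1 0 0 -.01 0 0 0;1 0 0 -.03 0 0 0;1 0 0 -.06 0 0 0;1 0 0 -.1 0 0 0;1 0 0 -.14 0 0 0;1 0 0 -.18 0 0 0;1 0 0 -.205 0 0 0;1 0 0 -.215 0 0 0;1 0 0 -.215 0 0 0")

```text
time_s: 4.28
eef_pos: [0.4255, -0.3404, 0.2756]
eef_rot: [0.001, -0.173, 0.985, -0.002]
wrist_force: [0.1, -1.7, -3.2]
opening: 0.131
grasp_force: 59.7
```

```bash
python3 go.py .5235,.1,.272,193 .5235,.1875,.272,193; python3 - <<'E'
from h import *
c=cam("top");np.savez("top.npz",**{k:c[k] for k in("img","P","E","f","cx","cy")})
P=c["P"];X,Y,Z=[P[...,i] for i in range(3)]
hsv=cv2.cvtColor(c["img"],cv2.COLOR_RGB2HSV)
m=(abs(Z-.175)<.006)&(Y>.3)&(Y<.5)&(X>.35)&(X<.7); p=P[m][:,:2].astype(np.float32)*1000
print("box",m.sum(),cv2.minAreaRect(p),p.mean(0))
m=(hsv[...,0]>100)&(hsv[...,0]<128)&(hsv[...,1]>110)&(Z>.09)&(Z<.165)&(Y>.25)&(Y<.6)&(X<.58)&(X>.35)
q=P[m]; w,V=np.linalg.eigh(np.cov(q[:,:2].T)); print("motor",m.sum(),q.mean(0),np.degrees(np.arctan2(V[1,1],V[0,1]))%180-90)
m=(Z>.003)&(Z<.03)&(Y>.05)&(Y<.6)&(X<.7)&(X>.35); p=P[m][:,:2].astype(np.float32)*1000
print("plate",m.sum(),cv2.minAreaRect(p))
E
```

```text
t 4.28 pos [ 0.4255 -0.3404  0.2756] yaw -160.1 F [ 0.1 -1.7 -3.2] T [-0.   -0.01 -0.04] op 0.131 g 59.7 q6 -2.81
.5235,.1,.272,193 shift mm [-242.   380.8    2.2] rot deg [-0.26  0.11  6.9 ]
.5235,.1875,.272,193 shift mm [-271.8  463.1    1.9] rot deg [-0.26  0.11  6.9 ]
box 977 ((477.98193359375, 396.71514892578125), (73.1478042602539, 90.49168395996094), 12.06550407409668) [477.84982 396.03195]
motor 1510 [0.47078892 0.388958   0.1197876 ] 13.125275771006429
plate 2660 ((525.1477661132812, 325.33331298828125), (548.4714965820312, 349.4881896972656), 89.9828872680664)
```

Call:
servo_tool(series="1 -.272 .463 .002 0 0 7.6;1 -.272 .463 .002 0 0 7.6;1 -.272 .463 .002 0 0 7.6;1 -.272 .463 .002 0 0 7.6;1 -.272 .463 .002 0 0 7.6;1 -.272 .463 .002 0 0 7.6;1 -.272 .463 .002 0 0 7.6;1 -.272 .463 .002 0 0 7.6;1 -.272 .463 .002 0 0 7.6;1 -.272 .463 .002 0 0 7.6;1 -.272 .463 .002 0 0 7.6;1 -.272 .463 .002 0 0 7.6")

```text
time_s: 5.33
eef_pos: [0.5143, 0.1531, 0.2672]
eef_rot: [-0.003, -0.107, 0.994, 0.0]
wrist_force: [1.6, -0.9, -2.4]
opening: 0.131
grasp_force: 59.9
```

```bash
python3 go.py .5235,.1875,.222,192.3
```

```text
t 5.33 pos [0.5143 0.1531 0.2672] yaw -167.7 F [ 1.6 -0.9 -2.4] T [-0.   -0.07 -0.04] op 0.131 g 59.9 q6 -1.72
.5235,.1875,.222,192.3 shift mm [-16.6  31.6  45.2] rot deg [ 0.04 -0.34 -0.  ]
```

Call:
servo_tool(series="1 -.008 .016 .01 0 0 0;1 -.0165 .0315 .017 0 0 0;1 -.0165 .0315 .017 0 0 0;1 -.0165 .0315 .017 0 0 0;1 -.0165 .0315 .017 0 0 0")

```text
time_s: 5.75
eef_pos: [0.5244, 0.1847, 0.2517]
eef_rot: [-0.002, -0.107, 0.994, -0.0]
wrist_force: [-0.0, -0.4, -3.2]
opening: 0.134
grasp_force: 60.1
```

```bash
python3 go.py .5235,.1875,.222,192.3;  python3 - <<'E'
from h import *
from scipy.optimize import least_squares
o=ctrl.get_obs(); T=o["eef_pos"]
for n in("scene","top"):
    c=cam(n);np.savez(n+".npz",**{k:c[k] for k in("img","P","E","f","cx","cy")})
    P=c["P"];X,Y,Z=[P[...,i] for i in range(3)]
    hsv=cv2.cvtColor(c["img"],cv2.COLOR_RGB2HSV)
    m=(hsv[...,0]<14)&(hsv[...,1]>165)&(hsv[...,2]>40)&(np.hypot(X-T[0],Y-T[1])<.08)&(Z>.16)&(Z<.28)
    print(n,m.sum(),"z",np.percentile(Z[m],[5,50,95]).round(4))
    fl=m&(abs(Z-(T[2]-.028))<.007)   # flange top
    p=P[fl]; print(" flange",fl.sum(),p.mean(0).round(4))
    C=max(cv2.findContours(m.astype(np.uint8),0,1)[0],key=len)
    e=cv2.fitEllipse(C); print(" ellipse",e,"ctr at flange top",ray(c,*e[0],T[2]-.006-.022-.004).round(4))
    b=m&(Z>T[2]-.015); q=P[b]
    if b.sum()>4: w,V=np.linalg.eigh(np.cov(q[:,:2].T)); print(" bar",b.sum(),q.mean(0).round(4),np.degrees(np.arctan2(V[1,1],V[0,1])))
a=np.load("scene.npz")["img"][80:220,260:447,::-1];b=np.load("top.npz")["img"][170:310,60:247,::-1]
cv2.imwrite("pics/p3.png",cv2.resize(np.hstack([a,b]),None,fx=2.1,fy=2.1,interpolation=cv2.INTER_CUBIC))
E
```

```text
t 5.75 pos [0.5244 0.1847 0.2517] yaw -167.7 F [-0.  -0.4 -3.2] T [-0.02 -0.03 -0.02] op 0.134 g 60.1 q6 -1.66
.5235,.1875,.222,192.3 shift mm [ 0.2  2.9 29.7] rot deg [-0.   -0.24 -0.  ]
scene 570 z [0.2185 0.221  0.2532]
 flange 458 [0.5339 0.1748 0.2209]
 ellipse ((355.9966735839844, 130.62294006347656), (21.6481876373291, 36.19086837768555), 96.5597152709961) ctr at flange top [0.5268 0.1812 0.2197]
 bar 83 [0.5451 0.1856 0.2485] -164.50500592026475
top 367 z [0.2187 0.2225 0.2548]
 flange 315 [0.5142 0.1637 0.2222]
 ellipse ((152.4647674560547, 239.8621063232422), (13.816926002502441, 26.16916847229004), 55.834896087646484) ctr at flange top [0.5013 0.1648 0.2197]
 bar 45 [0.4995 0.1745 0.2526] 146.38790893277402
```

View pics/p3.png

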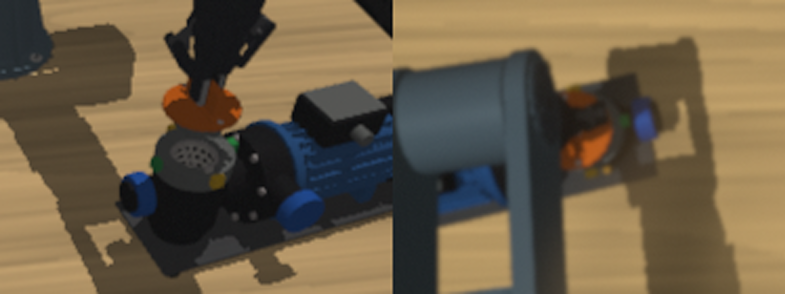

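The lid hangs level about 40 mm above the rim, with the bar roughly along the yellow tabs. I'll check the axial offset of the lid in the grip.

```bash
python3 - <<'E'
from h import *
from scipy.optimize import least_squares
T=np.array([.5244,.1847,.2517]); a=np.radians(12.3); ax=np.array([np.cos(a),np.sin(a)]);la=np.array([-ax[1],ax[0]])
c=dict(np.load("scene.npz"));P=c["P"];X,Y,Z=[P[...,i] for i in range(3)]
hsv=cv2.cvtColor(c["img"],cv2.COLOR_RGB2HSV)
m=(hsv[...,0]<14)&(hsv[...,1]>150)&(hsv[...,2]>30)&(np.hypot(X-T[0],Y-T[1])<.08)&(Z>.16)&(Z<.28)
b=m&(Z>T[2]-.02); d=(P[b][:,:2]-T[:2]); print("bar axial max",np.sort(d@ax)[-8:].round(4),"lat range",np.percentile(d@la,[5,95]).round(4))
fl=m&(Z<T[2]-.02); d=(P[fl][:,:2]-T[:2]); print("flange axial",np.percentile(d@ax,[1,99]).round(4),"lat",np.percentile(d@la,[1,99]).round(4))
C=max(cv2.findContours(m.astype(np.uint8),0,1)[0],key=len)[:,0]
v0=np.median(C[:,1])
for zz in(T[2]-.028,T[2]-.036):
    W=np.array([ray(c,u,v+.5,zz)[:2] for u,v in C if v>v0+2])
    f=least_squares(lambda p:np.hypot(*(W-p).T)-.046,T[:2],loss="soft_l1",f_scale=.001); dd=f.x-T[:2]; print(zz,len(W),f.x.round(4),"axial",(dd@ax).round(4),"lat",(dd@la).round(4),"rms",np.std(f.fun).round(4))
E
```

```text
bar axial max [0.0293 0.0294 0.0294 0.0294 0.0294 0.0295 0.0304 0.0307] lat range [-0.0077  0.0031]
flange axial [-0.0439  0.0431] lat [-0.0466  0.0407]
0.22369999999999998 46 [0.5315 0.177 ] axial 0.0054 lat -0.009 rms 0.0103
0.21569999999999998 46 [0.522  0.1822] axial -0.0029 lat -0.002 rms 0.0105
```

Call:
servo_tool(series="1 .0 .0038 .01 0 -.24 0;1 -.000 .0038 .025 0 -.24 0;1 0 .0038 .035 0 -.24 0;1 0 .0038 .038 0 -.24 0;1 0 .0038 .038 0 -.24 0;1 0 .0038 .038 0 -.24 0;1 0 .0038 .038 0 -.24 0")

```text
time_s: 6.43
eef_pos: [0.5253, 0.189, 0.2167]
eef_rot: [0.003, -0.107, 0.994, 0.0]
wrist_force: [0.7, -0.2, -2.1]
opening: 0.129
grasp_force: 60.1
```

```bash
python3 go.py .525,.1885,.2,192.3
```

```text
t 6.43 pos [0.5253 0.189  0.2167] yaw -167.72 F [ 0.7 -0.2 -2.1] T [-0.04  0.   -0.04] op 0.129 g 60.1 q6 -1.65
.525,.1885,.2,192.3 shift mm [ 0.5 -0.5 16.7] rot deg [-0.01  0.31 -0.02]
```

Call:
servo_tool(series="1 .0 0 .005 0 .1 0;1 0 0 .009 0 .1 0;1 0 0 .012 0 .1 0;1 0 0 .013 0 .1 0;1 0 0 .013 0 .1 0;1 0 0 .013 0 .1 0")

```text
time_s: 6.93
eef_pos: [0.5248, 0.1891, 0.2029]
eef_rot: [0.001, -0.107, 0.994, 0.0]
wrist_force: [0.6, -0.4, -3.1]
opening: 0.128
grasp_force: 60.1
```

```bash
python3 go.py .525,.1885,.188,192.3
```

```text
t 6.93 pos [0.5248 0.1891 0.2029] yaw -167.71 F [ 0.6 -0.4 -3.1] T [ 0.02  0.01 -0.05] op 0.128 g 60.1 q6 -1.65
.525,.1885,.188,192.3 shift mm [-0.  -0.6 14.9] rot deg [ 0.    0.13 -0.01]
```

Call:
servo_tool(series="1 .0 0 .002 0 0 0;1 0 0 .004 0 0 0;1 0 0 .006 0 0 0;1 0 0 .006 0 0 0;1 0 0 .006 0 0 0")

```text
time_s: 7.35
eef_pos: [0.5252, 0.1891, 0.1975]
eef_rot: [0.002, -0.107, 0.994, 0.0]
wrist_force: [-0.0, 0.4, 2.8]
opening: 0.128
grasp_force: 60.9
```

```bash
python3 go.py .525,.1885,.188,192.3
```

```text
t 7.35 pos [0.5252 0.1891 0.1975] yaw -167.71 F [-0.   0.4  2.8] T [-0.01  0.14 -0.01] op 0.128 g 60.9 q6 -1.65
.525,.1885,.188,192.3 shift mm [ 0.4 -0.6  9.5] rot deg [-0.    0.2  -0.01]
```

Call:
servo_tool(series="1 .0 0 .002 0 0 0;1 0 0 .004 0 0 0;1 0 0 .006 0 0 0;1 0 0 .0075 0 0 0;1 0 0 .0075 0 0 0;1 0 0 .0075 0 0 0")

```text
time_s: 7.85
eef_pos: [0.5253, 0.1891, 0.1902]
eef_rot: [0.002, -0.107, 0.994, 0.0]
wrist_force: [-1.7, 0.5, 8.0]
opening: 0.133
grasp_force: 61.6
```

```bash
python3 go.py .525,.1885,.188,192.3
```

```text
t 7.85 pos [0.5253 0.1891 0.1902] yaw -167.71 F [-1.7  0.5  8. ] T [ 0.    0.51 -0.  ] op 0.133 g 61.6 q6 -1.65
.525,.1885,.188,192.3 shift mm [ 0.4 -0.6  2.2] rot deg [-0.01  0.21 -0.01]
```

Call:
servo_tool(series="1 .0 0 .001 0 0 0;1 0 0 .002 0 0 0;1 0 0 .003 0 0 0;1 0 0 .003 0 0 0;1 0 0 .003 0 0 0")

```text
time_s: 8.27
eef_pos: [0.5254, 0.1892, 0.1882]
eef_rot: [0.002, -0.107, 0.994, 0.0]
wrist_force: [-4.3, -1.3, 13.6]
opening: 0.124
grasp_force: 62.4
```

```bash
python3 go.py
```

```text
t 8.27 pos [0.5254 0.1892 0.1882] yaw -167.7 F [-4.3 -1.3 13.6] T [-0.15  0.93  0.06] op 0.124 g 62.4 q6 -1.65
```

Call:
servo_tool(series="1 .0005 0 .001 0 0 0;1 .001 0 .002 0 0 0;1 .001 0 .002 0 0 0;1 .001 0 .002 0 0 0")

```text
time_s: 8.6
eef_pos: [0.5254, 0.1892, 0.1881]
eef_rot: [0.003, -0.107, 0.994, 0.0]
wrist_force: [-5.0, -1.3, 22.9]
opening: 0.13
grasp_force: 64.0
```

```bash
python3 go.py; python3 - <<'E'
from h import *
c=cam("scene");np.savez("scene.npz",**{k:c[k] for k in("img","P","E","f","cx","cy")})
P=c["P"];Z=P[...,2];hsv=cv2.cvtColor(c["img"],cv2.COLOR_RGB2HSV)
m=(hsv[...,0]<14)&(hsv[...,1]>165)&(hsv[...,2]>40)&(np.hypot(P[...,0]-.525,P[...,1]-.189)<.08)&(Z>.13)&(Z<.165)
A=np.c_[P[m][:,:2]-[.525,.189],np.ones(m.sum())]; print("flange plane",m.sum(),np.linalg.lstsq(A,Z[m],rcond=None)[0].round(4), np.median(Z[m]))
cv2.imwrite("pics/p4.png",cv2.resize(c["img"][90:210,280:440,::-1],None,fx=4,fy=4,interpolation=cv2.INTER_CUBIC))
E
```

```text
t 8.6 pos [0.5254 0.1892 0.1881] yaw -167.7 F [-5.  -1.3 22.9] T [-0.12  1.43  0.02] op 0.13 g 64.0 q6 -1.65
flange plane 435 [-0.0029  0.0102  0.157 ] 0.1567288508008754
```

View pics/p4.png

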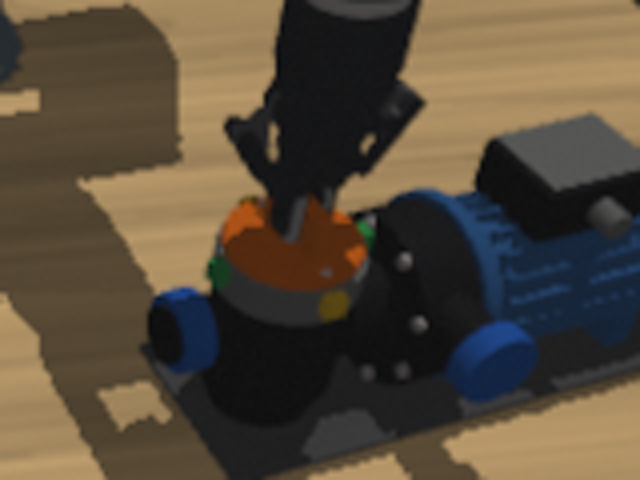

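The lid is seated flush: the flange top is at z≈0.157, the orange disc covers the rim, and the bar faces the yellow tab at (335,305). I'm starting the clockwise turn.

Call:
servo_tool(series="1 0 0 0 0 0 3;1 0 0 0 0 0 6;1 0 0 0 0 0 9;1 0 0 0 0 0 12;1 0 0 0 0 0 15;1 0 0 0 0 0 18;1 0 0 0 0 0 20;1 0 0 0 0 0 20")

```text
time_s: 9.32
eef_pos: [0.5259, 0.1881, 0.1881]
eef_rot: [0.004, 0.068, 0.998, -0.0]
wrist_force: [-4.1, -5.4, 21.1]
opening: 0.13
grasp_force: 63.7
```

```bash
python3 go.py
```

```text
t 9.32 pos [0.5259 0.1881 0.1881] yaw 172.22 F [-4.1 -5.4 21.1] T [-0.76  1.18  0.17] op 0.13 g 63.7 q6 -1.3
```

Call:
servo_tool(series="1 0 0 0 0 0 4;1 0 0 0 0 0 8;1 .0005 -.0005 0 0 0 12;1 .0005 -.0005 0 0 0 16;1 .0005 -.0007 0 0 0 20;1 .0005 -.0007 0 0 0 24;1 .0005 -.0007 0 0 0 28;1 .0005 -.0007 0 0 0 32;1 .0005 -.0007 0 0 0 36;1 .0005 -.0007 0 0 0 40;1 .0005 -.0007 0 0 0 40")

```text
time_s: 10.23
eef_pos: [0.5253, 0.1876, 0.1881]
eef_rot: [0.004, 0.406, 0.914, 0.001]
wrist_force: [-3.2, -3.4, 22.2]
opening: 0.132
grasp_force: 63.7
```

```bash
python3 go.py
```

```text
t 10.23 pos [0.5253 0.1876 0.1881] yaw 132.1 F [-3.2 -3.4 22.2] T [-0.57  1.17 -0.1 ] op 0.132 g 63.7 q6 -0.6
```

Call:
servo_tool(series="1 0 0 0 0 0 4;1 0 0 0 0 0 8;1 0 0 0 0 0 12;1 0 0 0 0 0 16;1 0 0 0 0 0 20;1 0 0 0 0 0 23;1 0 0 0 0 0 25;1 0 0 0 0 0 27;1 0 0 0 0 0 27")

```text
time_s: 10.98
eef_pos: [0.5254, 0.1877, 0.1881]
eef_rot: [0.003, 0.607, 0.795, 0.002]
wrist_force: [-3.8, -4.1, 20.6]
opening: 0.132
grasp_force: 63.6
```

```bash
python3 go.py
```

```text
t 10.98 pos [0.5254 0.1877 0.1881] yaw 105.22 F [-3.8 -4.1 20.6] T [-0.55  1.07  0.18] op 0.132 g 63.6 q6 -0.13
```

Call:
servo_tool(series="1 0 0 0 0 0 1;1 0 0 0 0 0 2;1 0 0 0 0 0 3;1 0 0 0 0 0 3;1 0 0 0 0 0 3")

```text
time_s: 11.4
eef_pos: [0.5252, 0.1878, 0.1881]
eef_rot: [0.003, 0.627, 0.779, 0.002]
wrist_force: [-4.8, -3.8, 21.7]
opening: 0.131
grasp_force: 63.9
```

```bash
python3 go.py
```

```text
t 11.4 pos [0.5252 0.1878 0.1881] yaw 102.35 F [-4.8 -3.8 21.7] T [-0.55  1.19  0.48] op 0.131 g 63.9 q6 -0.08
```

Call:
servo_tool(series="1 0 0 0 0 0 1;1 0 0 0 0 0 2;1 0 0 0 0 0 2;1 0 0 0 0 0 2")

```text
time_s: 11.73
eef_pos: [0.5247, 0.1878, 0.1881]
eef_rot: [0.003, 0.64, 0.768, 0.002]
wrist_force: [-7.0, -5.1, 23.5]
opening: 0.13
grasp_force: 65.7
```

```bash
python3 go.py; python3 - <<'E'
from h import *
c=cam("scene")
P=c["P"];Z=P[...,2];hsv=cv2.cvtColor(c["img"],cv2.COLOR_RGB2HSV)
m=(hsv[...,0]<14)&(hsv[...,1]>165)&(hsv[...,2]>40)&(np.hypot(P[...,0]-.525,P[...,1]-.189)<.08)
f=m&(Z>.13)&(Z<.165);b=m&(Z>.17)&(Z<.2)
print("flange",f.sum(),np.median(Z[f])); w,V=np.linalg.eigh(np.cov(P[b][:,:2].T)); print("bar",b.sum(),np.degrees(np.arctan2(V[1,1],V[0,1])))
cv2.imwrite("pics/p5.png",cv2.resize(c["img"][90:210,280:440,::-1],None,fx=4,fy=4,interpolation=cv2.INTER_CUBIC))
E
```

```text
t 11.73 pos [0.5247 0.1878 0.1881] yaw 100.4 F [-7.  -5.1 23.5] T [-0.52  1.45  0.88] op 0.13 g 65.7 q6 -0.05
flange 419 0.15705022582367667
bar 85 96.05147057312041
```

View pics/p5.png

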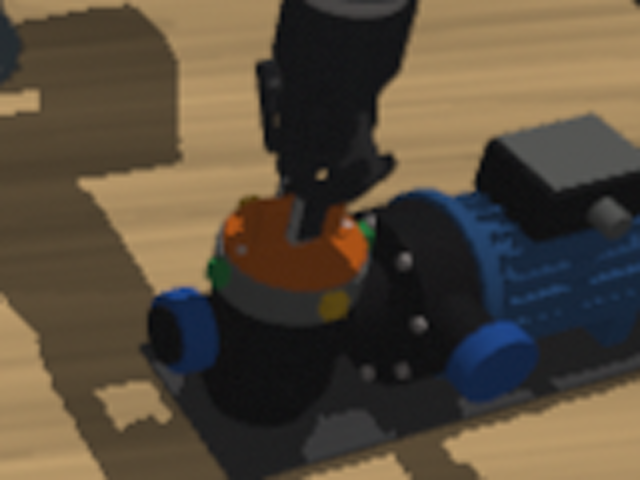

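Call:
servo_tool(series="1 0 0 0 0 0 1;1 0 0 0 0 0 1.5;1 0 0 0 0 0 1.5;1 0 0 0 0 0 1.5")

```text
time_s: 12.12
eef_pos: [0.5246, 0.1878, 0.1881]
eef_rot: [0.003, 0.65, 0.76, 0.002]
wrist_force: [-7.6, -4.8, 24.2]
opening: 0.13
grasp_force: 73.6
```

```bash
python3 go.py
```

```text
t 12.12 pos [0.5246 0.1878 0.1881] yaw 98.97 F [-7.6 -4.8 24.2] T [-0.62  1.46  1.41] op 0.13 g 73.6 q6 -0.02
```

The torque is climbing steadily while the lid stays put, so it's against the stop. I'll ease back slightly, hold, and hand in.

Call:
servo_tool(series="1 0 0 0 0 0 -.8;1 0 0 0 0 0 -.8;1 0 0 0 0 0 -.8;1 0 0 0 0 0 -.8;1 0 0 0 0 0 -.8;1 0 0 0 0 0 -.8")

```text
time_s: 12.62
eef_pos: [0.5246, 0.1878, 0.1881]
eef_rot: [0.003, 0.645, 0.765, 0.002]
wrist_force: [-6.5, -4.0, 24.0]
opening: 0.133
grasp_force: 67.6
```

```bash
python3 go.py; python3 -c "
from bench import ctrl; print(ctrl.hand_in())"
```

```text
t 12.62 pos [0.5246 0.1878 0.1881] yaw 99.74 F [-6.5 -4.  24. ] T [-0.59  1.53  1.12] op 0.133 g 67.6 q6 -0.04
the job is handed in; nothing more can be done
None
```

The job is handed in at 12.6 s: the lid is seated flush, turned clockwise until rising torque showed it at the stop, and still gripped and pressed down at about 24 N. The tub, nut and bottle were not touched; the hand-in returned no verdict.

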